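# Draw out the mitre box's length stop to the red mark and hold it

### The arm

A 6-joint arm with a two-finger parallel gripper is mounted at the origin on the work surface. World frame = base frame: x ahead of the robot, y to its left, z up, the work surface at z = 0. Lengths are in mm, angles in rad, forces in N, time in s.
With the tool pointing down it reaches from about 350 to 975 mm from the base axis. Payload 17.4 kg.
Tool frame: the origin (TCP) lies on the centre line of the jaws, within the pads' length; the fingertips stand 14 mm ahead of it and the grasp point (between the pads) lies 5 mm behind it (bot.tip_reach is the distance from the TCP to the fingertips, in mm); z points along the fingers, y is the line along which they close (so a half turn about z gives the same grasp; the last joint's range is limited). The gripper opens to 85 mm and grips with 20 to 120 N. Pads are 22 mm wide; open, the fingers measure 114 mm over their backs; the gripper's body (76 mm by 85 mm) begins 54 mm behind the grasp point. The pads swing forward as they close: fully open they stand 13 mm farther back than shut.
Start: joints at [1.144, 0.116, 1.442, -0, 1.584, -0.038], TCP at [255.886, 624.624, 245.303] pointing down, gripper open.
Joint ranges: [-2.83, 2.83], [-0.83, 2.19], [0.07, 2.5], [-1.14, 4.28], [0.01, 3], [-2.97, 2.97]. Speed limits (rad/s): [1.89, 1.89, 2.22, 3.14, 3.14, 3.14].

### API

Orientations are given as a unit quaternion [w, x, y, z].
In Python, from cell import bot, vision gives the robot as it stands (bot), with the cameras (vision).
- The arm moves only by the tool pendant, called after "Request:" as a command line: name --argument value ..., lists and objects as JSON in quotes. Schema: {"type":"object","properties":{"plan":{"type":"array","items":{"type":"object","properties":{"x":{"type":"number"},"y":{"type":"number"},"z":{"type":"number"},"spin":{"type":"number"},"aperture":{"type":"number"}},"additionalProperties":false,"required":["aperture"]},"minItems":1,"maxItems":12},"squeeze":{"type":"number"},"only":{"type":"string"},"quiet":{"type":"boolean"},"lines":{"type":"string"}},"required":["plan"],"additionalProperties":false}. plan is a list of rows, 1 to 12 of them, each an object with the fields x, y, z (the shift in mm), spin (a turn about the tool's z in rad), aperture (the finger opening in mm); a field left out counts as zero (the opening has to be given); each row shifts and turns the commanded pose from where the row before left it, along the tool's axes as they then stand; what a row does not reach is not made up. A row lasts 1/8 s, in which the tool goes at most 62.5 mm and 0.188 rad, less where a joint would pass 70% of its speed; a pose out of reach is approached as far as the arm can. The fingers move at their own pace and stop on an object; squeeze is the grip in N (left out, the last holds). Time passes only in rows, so rows that do not move let the fingers close. The tool returns the time, the measured TCP pose, the force, the opening and the grip force at its end. only (a regular expression) keeps the lines of the reply that match it, lines (a string "A,B") keeps lines A to B, and quiet returns only ok. Input that does not fit is refused with a message, and nothing moves.
- bot.observe(): the state, without advancing time (a new reading comes with each control period).
- vision.camera(name): name is "side" or "top" or "wrist"; returns the picture (480x640x3 uint8, red, green, blue); there is no depth.
- vision.camera_model(name): a dict with "fx", "fy", "cx", "cy" (pixels), "distortion" ([k1, k2, p1, p2, k3] as OpenCV has them; the pictures are not rectified), "eye" and "rotation" of the camera in the world. Camera axes: x right, y up, looking along -z (the intrinsics and any distortion apply to the point x, -y, -z); pixel columns grow to the right and rows downward; lengths in mm; the calibration is good to about 2 mm. A picture is of the moment at which its call begins: read the wrist's pose just before it. camera_model takes no time and is no camera call; for the wrist camera it gives the pose at the moment of the call.
- bot.close_job(): hands the job in; it is judged then, once.
The state is a dict: "t": time; "joint_positions": joint angles; "joint_velocities": joint speeds; "tau": joint torques, N m; "position": TCP position; "ee_rot": TCP orientation; "ft_force": force on the tool from outside, world axes, zero at the start; "ft_torque": the same for the moment, N m; "gripper_width": finger opening in mm; "grasp_force": force on a finger pad.
Only numpy, scipy, OpenCV 4.12 (cv2) and the standard library are available. Lean on these libraries where they do the work, as an engineer would, in place of code of your own. Each camera call takes 0.05 s, during which the arm holds its last target. There are 200 camera calls.

### The job

I want to set the length stop on the mitre box, but the empty white glue cup is standing in its way: first nest it upright into the blue cup, fully seated, leaving the blue cup where it stands. Then squeeze the red lock button on the stop's head, draw the telescoping arm out until the red line on its scale meets the pointers at the mouth of the channel, and finish while still holding it there with the button squeezed in, so that I can tighten the clamp screw (the lock's notches would not hit the mark). Do not disturb the other things on the bench.

Things in the scene. Friction and masses are not known exactly. Their poses are not given: they have to be found in the camera images.
- mitre_box: Wooden mitre box with an aluminium channel along its robot-side wall, fixed to the bench. Origin on the bench below the channel's mouth; +x is the way the stop arm draws out (roughly world +y), +y points away from the box (roughly to the robot), z up. Channel (32 mm wide, 45 high, open on top): x -320 to 0 mm. Box: x -330 to -10, y -92 to -18, 52 high. Thumb-screw at x -30, out to y 40.
- index (a point): The index: the mouth of the channel, marked by a white pointer on a black saddle on each lip. On the channel's centre line, 36 mm above the bench. Axes as mitre_box.
- mark (a point): The red line across the top of the sliding steel bar, seen in the open channel among black ticks every 10 mm (long ones every 50). On the bar's centre line, 36 mm above the bench; it moves with the arm and meets index at an extension of 150 mm. Axes as mitre_box.
- head (a point): Grip point of the stop's head: on the arm's centre line, 52 mm above the bench, 182 mm ahead (+x) of mark. Black block 24 mm wide (y), 58 long (x -20 to +38 from here), 22 to 72 mm above the bench; red lock button on its +y side, 2 mm rubber pad on its -y side. Straddle it from above, one finger on each: 32 mm wide with the button out, 27 with it in. Axes as mitre_box.
- plate (a point): Top edge middle of the aluminium stop plate at the head's far end, 62 mm above the bench, 41 mm ahead (+x) of head and 36.5 mm to its -y side. The plate is 6 mm thick, 97 mm wide along y, and hangs down to 6 mm above the bench, so it pushes over whatever stands in its way. Axes as mitre_box.
- stop_arm (a joint): Extension of the telescoping arm in m: 0 home, 0.2 fully out, 0.150 with the red line at the index. With the button out a pawl locks it in notches 4 mm apart (25 N does not move it). With the button in it slides freely, and a light return spring (2 to 4 N) draws it back home, so it has to be held.
- lock_button (a joint): Travel of the lock button in m: 0 out (locked), 0.005 fully in; from 0.003 the arm is free. Its spring pushes with 5 N at the start and 8 N fully in. Let go, it springs out and locks the arm at the next notch; the notches lie 2 mm either side of the red mark's place.
- button_face (a point): Centre of the red lock button's face (24 mm along x, 28 mm high), 53 mm above the bench, 18 mm to the +y side of the arm's centre line when out; it is pressed towards -y. Axes as mitre_box.
- cup_white: Empty white plastic glue cup, about 45 g, standing upright in the way of the stop plate. Origin at the centre of its underside, z up. 52 mm high; foot 32 mm across, widening to 49 mm at 34 mm height; from there to the rim a straight collar 59 mm across, 54 mm inside, whose ledge juts out all round. Grip it from above across the collar.
- cup_blue: Blue glue cup of the same shape and size, upright and empty on the bench beyond the end of the stop's travel. Origin at the centre of its underside, z up. A cup nested in it rests with its ledge on this cup's rim: its origin is then 18 mm above this one's, with 2 mm of sideways play.
- blank: Bystander: pale wooden stick, 250 x 36 x 30 mm, lying in the trough of the mitre box. Origin at the centre of its underside, x along it.
- sander: Bystander: dark green orbital sander, 186 x 92 mm, 135 mm high, standing on the bench at the robot's left. Origin at the centre of its underside.
- glue: Bystander: white glue bottle with red label and cap, 60 mm across, 175 mm high, standing at the far left. Origin at the centre of its underside.

How it is judged (in metres and radians):
On the way, in this order (a step that is already met when the one before it is completed fails the run):
1. the white cup is nested upright and fully seated in the blue cup, released, and the stop has not been drawn out yet (horizontal distance between cup_white and cup_blue below 0.006 m and z of cup_white in the frame of cup_blue between 0.014 and 0.022 m and angle between each of cup_white, cup_blue's own z axis and vertical below 0.12 rad and height (world z) of cup_blue below 0.004 m and distance of cup_blue from where it was at the start of the episode below 0.03 m and contact force between the fingers and cup_white below 0.2 N and contact force between the fingers and cup_blue below 0.2 N and distance of head from where it was at the start of the episode below 0.012 m), for 0.2 s.
2. the lock button is squeezed in before the arm is drawn out (value of joint lock_button above 0.003 m and contact force between the fingers and lock_button above 1 N and distance of head from where it was at the start of the episode below 0.02 m), for 0.05 s.
3. the arm is drawn out to the red mark and held there with the button in (x of mark in the frame of index between -0.004 and 0.004 m and value of joint lock_button above 0.003 m and contact force between the fingers and lock_button above 2 N and velocity of joint stop_arm between -0.01 and 0.01 m/s), for 0.3 s.
At the end, for the whole second after the job is handed in: Red line within 4 mm of the index, at rest, the fingers pressing the button in (over 3 of 5 mm, over 2 N); white cup released, seated upright in the blue one (6 mm, 0.12 rad), blue cup within 30 mm of its first place; stick, sander and glue bottle within 30 mm of theirs (all of step 3 and horizontal distance between cup_white and cup_blue below 0.006 m and z of cup_white in the frame of cup_blue between 0.014 and 0.022 m and angle between each of cup_white, cup_blue's own z axis and vertical below 0.12 rad and height (world z) of cup_blue below 0.004 m and distance of each of cup_blue, blank, sander, glue from where it was at the start of the episode below 0.03 m and contact force between the fingers and cup_white below 0.2 N and contact force between the fingers and cup_blue below 0.2 N); the arm keeps its last pose, push and grip.
It fails at once if a cup is knocked over (angle between any of cup_white, cup_blue's own z axis and vertical above 0.7 rad).
It fails at once if a bystander (stick, sander, glue bottle) is shifted by more than 30 mm (distance of any of blank, sander, glue from where it was at the start of the episode above 0.03 m).
It also fails if it takes over 48 s, if anything falls off the work surface, if the arm or the gripper's body presses on something with over 40 N, if the wrist force passes 120 N, or if a joint passes its speed limit or range.

## Working session

There is one attempt and no reset: what is moved stays moved. The work goes in short steps, Python scripts to look and compute and a tool call to move; the robot and the scene stay as the last step left them, time stands still between calls to the robot, and variables do not carry over. Pictures are saved under pics/ and viewed, at most 10 in all, crops included, and the job is handed in when it is done.

```bash
ls; mkdir -p pics
```

Create h.py:
```python
import numpy as np, cv2, json
from cell import bot, vision
def save(n,f):
    m=vision.camera_model(n); im=vision.camera(n); cv2.imwrite(f'pics/{f}.png',im[:,:,::-1])
    json.dump({k:(np.array(v).tolist()) for k,v in m.items()},open(f'pics/{f}.json','w'))
def mod(f): return json.load(open(f'pics/{f}.json'))
def ray(m,u,v):
    K=np.array([[m['fx'],0,m['cx']],[0,m['fy'],m['cy']],[0,0,1.]])
    p=cv2.undistortPoints(np.array([[[u,v]]],float),K,np.array(m['distortion'],float))[0,0]
    R=np.array(m['rotation']).reshape(3,3)
    d=R@np.array([p[0],-p[1],-1]); return np.array(m['eye'],float),d/np.linalg.norm(d)
def atz(f,u,v,z):
    e,d=ray(mod(f),u,v); return e+d*(z-e[2])/d[2]
def tri(*obs):
    A=np.zeros((3,3));b=np.zeros(3);L=[]
    for f,u,v in obs:
        e,d=ray(mod(f),u,v);P=np.eye(3)-np.outer(d,d);A+=P;b+=P@e;L.append((e,P))
    x=np.linalg.solve(A,b); return x,[round(float(np.linalg.norm(P@(x-e))),1) for e,P in L]
def proj(f,X):
    m=mod(f);R=np.array(m['rotation']).reshape(3,3);c=R.T@(np.array(X,float)-m['eye'])
    K=np.array([[m['fx'],0,m['cx']],[0,m['fy'],m['cy']],[0,0,1.]])
    return cv2.projectPoints(np.array([[c[0],-c[1],-c[2]]]),np.zeros(3),np.zeros(3),K,np.array(m['distortion'],float))[0].ravel()
```

Run:
```python
from h import *
for n in('top','side','wrist'): save(n,n+'0'); print(n,vision.camera_model(n))
print(bot.observe(),bot.tip_reach)
```

```text
cell.py
pics
top {'fx': 494.272790483847, 'fy': 494.272790483847, 'cx': 323.16066493709684, 'cy': 243.45487367950398, 'distortion': array([0.00491482, 0.        , 0.        , 0.        , 0.        ]), 'eye': array([ 410.56571523,  110.27957219, 1269.93995561]), 'rotation': array([-0.69606982, -0.04894459,  0.04543502,  0.71486145])}
side {'fx': 510.2270454360359, 'fy': 510.2270454360359, 'cx': 315.7309363702263, 'cy': 239.3473297161026, 'distortion': array([0.02462742, 0.        , 0.        , 0.        , 0.        ]), 'eye': array([ 396.62451183, -699.84317941,  698.20586952]), 'rotation': array([ 0.89049253,  0.44207318, -0.04076264, -0.09966321])}
wrist {'fx': 378.1164511895365, 'fy': 378.1164511895365, 'cx': 318.94061796138976, 'cy': 238.7631620569255, 'distortion': array([-0.00338608,  0.        ,  0.        ,  0.        ,  0.        ]), 'eye': array([180.82250843, 654.39470434, 373.26465636]), 'rotation': array([ 0.81950342, -0.13363727, -0.08975217,  0.54999979])}
{'t': 0.15, 'joint_positions': array([ 1.14419738e+00,  1.16371081e-01,  1.44210691e+00,  6.80925954e-06,
        1.58397327e+00, -3.77895715e-02]), 'joint_velocities': array([-0.00017769, -0.00195801, -0.00168807, -0.00070797,  0.00228253,
       -0.00065957]), 'tau': array([ 2.08596124e-03, -7.32516146e+01, -6.32850051e+01,  4.60577394e-05,
        4.90728213e-03, -6.38719030e-05]), 'position': array([255.83235487, 624.50577559, 244.73797925]), 'ee_rot': array([-1.02101578e-04,  1.93182410e-01,  9.81162765e-01, -4.16999560e-04]), 'ft_force': array([ 0.44298694,  0.36736885, -0.37353181]), 'ft_torque': array([ 0.0177283 , -0.01848569,  0.05826792]), 'grasp_force': 0.0, 'gripper_width': 85.51423699100002} 14.0
```

View pics/top0.png

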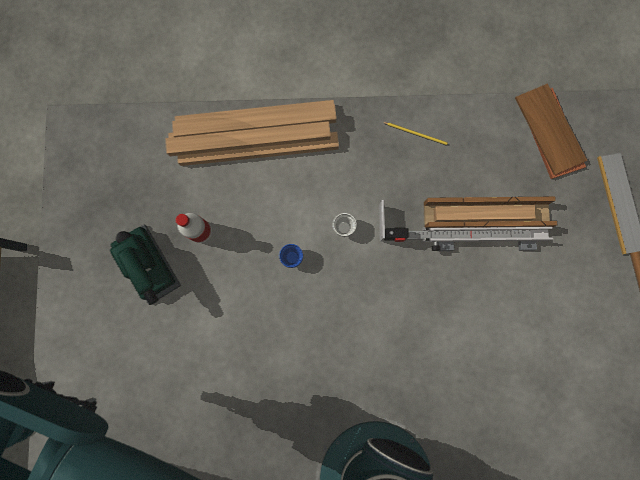

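View pics/side0.png

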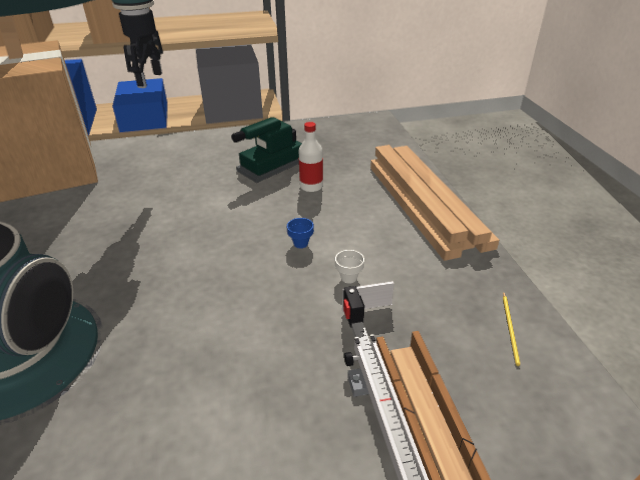

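The top view shows the white cup at (344,224), the blue cup at (291,256), the head and red button near (400,236), and the channel running right from about x=430. In the side view the white rim is at (349,259), the blue rim at (300,227), the head at (354,306) and the red mark at (385,400).

```bash
sed -i "s/R=np.array(m\['rotation'\]).reshape(3,3)/R=rot(m['rotation'])/" h.py; sed -i '2a from scipy.spatial.transform import Rotation as Ro\ndef rot(q): return Ro.from_quat([q[1],q[2],q[3],q[0]]).as_matrix()' h.py
```

Run:
```python
from h import *
print('white rim',tri(('top0',344,224),('side0',349.5,259)),atz('top0',344,224,52))
print('blue rim',tri(('top0',291,255.5),('side0',300.5,227)),atz('top0',291,255.5,52))
im={n:cv2.imread(f'pics/{n}0.png') for n in('top','side')}
for n,i in im.items():
    h=cv2.cvtColor(i,cv2.COLOR_BGR2HSV)
    m=(((h[...,0]<6)|(h[...,0]>174))&(h[...,1]>150)&(h[...,2]>80)).astype(np.uint8)
    k,_,s,c=cv2.connectedComponentsWithStats(m)
    print(n,'red',[(s[j].tolist(),c[j].round(1).tolist()) for j in range(1,k) if s[j,4]>5])
    m=((abs(h[...,0].astype(int)-115)<10)&(h[...,1]>150)).astype(np.uint8)
    k,_,s,c=cv2.connectedComponentsWithStats(m)
    print(n,'blue',[(s[j].tolist(),c[j].round(1).tolist()) for j in range(1,k) if s[j,4]>100])
a=cv2.resize(im['top'][180:265,325:575],None,fx=3.2,fy=3.2,interpolation=cv2.INTER_CUBIC)
b=cv2.resize(im['side'][210:410,270:470],(320,320),interpolation=cv2.INTER_CUBIC)
c=np.zeros((600,800,3),np.uint8); c[:272]=a; c[275:595,:320]=b
w=cv2.imread('pics/wrist0.png'); c[275:595,330:757]=cv2.resize(w,(427,320)); cv2.imwrite('pics/c1.png',c)
```

```text
white rim (array([622.5002527 ,  60.6568441 ,  45.19447423]), [0.6, 0.6]) [621.91285375  60.8469841   52.        ]
blue rim (array([547.55832048, 195.34596642,  42.21912001]), [0.1, 0.1]) [546.33075393 194.67963599  52.        ]
top red [([176, 214, 12, 12, 110], [181.4, 219.2]), ([395, 238, 10, 3, 21], [399.3, 238.6])]
top blue [([280, 244, 23, 23, 190], [293.2, 256.8])]
side red [([305, 122, 10, 10, 88], [309.6, 126.4]), ([299, 161, 24, 23, 454], [310.8, 172.3]), ([344, 299, 6, 20, 94], [346.6, 308.4])]
side blue [([65, 60, 31, 74, 958], [81.8, 90.5]), ([113, 79, 54, 53, 2334], [140.1, 105.4]), ([288, 218, 25, 30, 565], [300.1, 231.1])]
```

View pics/c1.png

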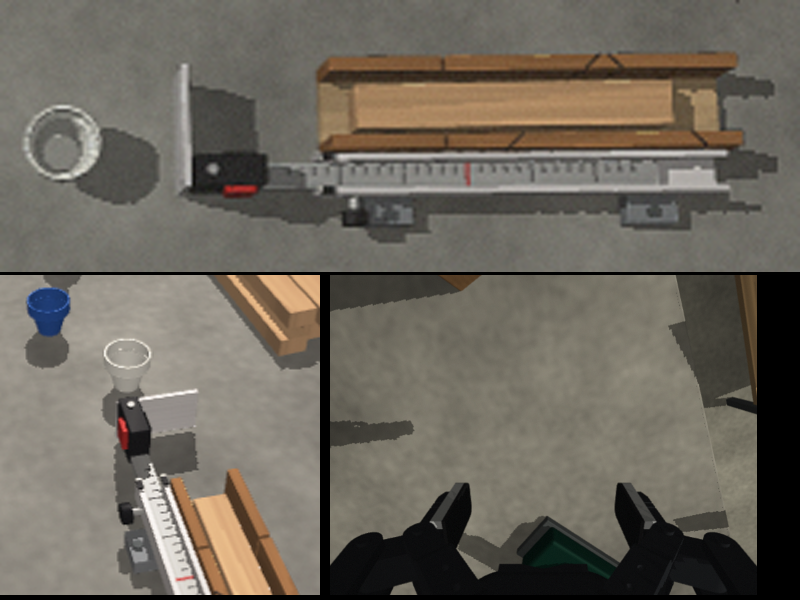

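The crop shows the plate about 90 mm right of the white cup, the channel running parallel to the image rows, and the red mark at crop (468,174). I'll compute the box axis before moving.

Run:
```python
from h import *
T=lambda u,v,z: atz('top0',325+u/3.2,180+v/3.2,z)
S=lambda u,v: ('side0',270+u/1.6,210+(v-275)/1.6)
print('white',T(62,143,52),'headtop',T(230,168,72))
for p in [((335,157),(728,154),45),((340,190),(728,188),45),((325,66),(735,59),52),((325,142),(740,137),52)]:
    a=T(*p[0],p[2]);b=T(*p[1],p[2]);d=a-b;print(a.round(),b.round(),np.degrees(np.arctan2(d[1],d[0])))
print('mark',T(468,174,36),'mouth',T(330,170,36),'plate',T(183,65,62),T(187,190,62),'glue',atz('top0',183,219,175))
print('mark tri',tri(('top0',325+468/3.2,180+174/3.2),S(184,578)))
```

```text
white [620.14592953  59.9661117   52.        ] headtop [593.78179579 -67.12543012  72.        ]
[ 604. -154.   45.] [ 598. -460.   45.] 88.87468157198282
[ 578. -156.   45.] [ 572. -458.   45.] 88.741988642191
[ 676. -148.   52.] [ 672. -469.   52.] 89.39676521386805
[ 615. -145.   52.] [ 610. -467.   52.] 89.12652398343037
mark [ 589.40693894 -259.26492123   36.        ] mouth [ 595.54711957 -151.06212962   36.        ] plate [677.43488488 -35.77943722  62.        ] [579.06940257 -34.72707109  62.        ] glue [621.89897098 428.09030245 175.        ]
mark tri (array([ 589.83778259, -260.21896763,   32.79118192]), [0.0, 0.0])
```

Request:
pendant --plan '[{"spin": 0.168, "aperture": 85}, {"spin": 0.168, "aperture": 85}, {"spin": 0.168, "aperture": 85}, {"spin": 0.168, "aperture": 85}, {"spin": 0.168, "aperture": 85}, {"spin": 0.168, "aperture": 85}, {"spin": 0.168, "aperture": 85}]' --squeeze 30

```text
t: 1.02
position: [255.9, 624.6, 245.0]
ee_rot: [0.0, 0.707, 0.707, -0.0]
ft_force: [-0.8, -0.4, 0.5]
gripper_width: 85.0
grasp_force: 0.0
```

Request:
pendant --plan '[{"x": -49, "y": 31, "aperture": 85}, {"x": -49, "y": 31, "aperture": 85}, {"x": -49, "y": 31, "aperture": 85}, {"x": -49, "y": 31, "aperture": 85}, {"x": -49, "y": 31, "aperture": 85}, {"x": -49, "y": 31, "aperture": 85}, {"x": -49, "y": 31, "aperture": 85}, {"x": -49, "y": 31, "aperture": 85}, {"x": -49, "y": 31, "aperture": 85}, {"x": -49, "y": 31, "aperture": 85}, {"x": -49, "y": 31, "aperture": 85}, {"aperture": 85}]'

```text
t: 2.52
position: [601.3, 84.6, 244.5]
ee_rot: [-0.0, 0.706, 0.708, -0.001]
ft_force: [0.8, 0.7, -0.1]
gripper_width: 85.2
grasp_force: 0.0
```

Run:
```python
from h import *
save('wrist','w1');m=mod('w1');print(m['eye'],ray(m,319,239)[1],bot.observe()['position'],bot.observe()['joint_positions'])
```

```text
[601.8746648777557, 165.2326177642969, 372.9533559176845] [ 2.09836400e-04 -3.18096777e-01 -9.48058224e-01] [600.55708011  86.24605228 244.64873625] [ 1.00572441e-01 -3.13464189e-02  1.59461069e+00  4.54015203e-05
  1.57943894e+00  9.71502711e-02]
```

View pics/w1.png

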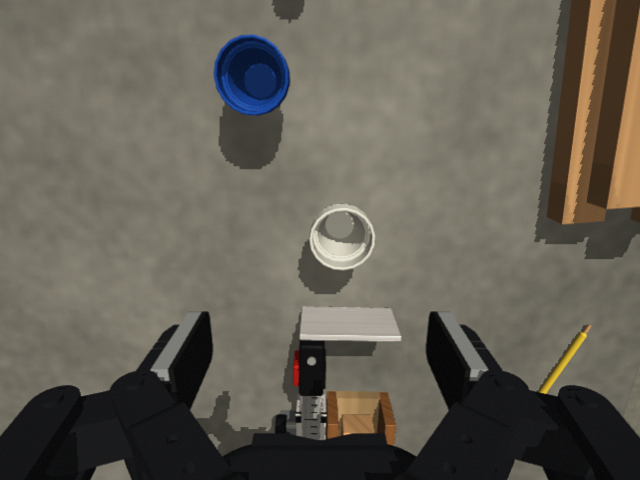

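The wrist view shows the white cup rim centred near (343,237), the blue rim near (252,75), the plate at (350,320), the head at (312,367) with the red button at (297,367).

Add to h.py:
```python
from scipy.optimize import least_squares
def rim(f,box,col,z=52,r=29.5):
    """centre of the rim circle (outer radius r at height z) from the segmented blob's outline"""
    i=cv2.imread(f'pics/{f}.png').astype(int);b,g,rr=i[...,0],i[...,1],i[...,2]
    m=(b-rr>40) if col=='blue' else ((i.min(2)>135)&(i.max(2)-i.min(2)<30))
    k=np.zeros(m.shape,np.uint8);x0,y0,x1,y1=box;k[y0:y1,x0:x1]=m[y0:y1,x0:x1]
    k=cv2.morphologyEx(k,cv2.MORPH_CLOSE,np.ones((3,3)))
    pts=np.vstack([c[:,0] for c in cv2.findContours(k,cv2.RETR_EXTERNAL,cv2.CHAIN_APPROX_NONE)[0] if len(c)>8])
    h=cv2.convexHull(pts)[:,0]
    W=np.array([atz(f,u,v,z)[:2] for u,v in h])
    s=least_squares(lambda p:np.hypot(W[:,0]-p[0],W[:,1]-p[1])-p[2],[*W.mean(0),r],loss='soft_l1')
    return s.x.round(1),np.abs(s.fun).mean().round(2),len(h)
```

Run:
```python
from h import *
print(rim('w1',(300,195,390,280),'white'),rim('w1',(205,25,300,125),'blue'))
for z in (42,62): print(z,rim('w1',(300,195,390,280),'white',z),rim('w1',(205,25,300,125),'blue',z))
print(rim('top0',(325,205,365,245),'white'),rim('top0',(275,238,310,275),'blue'))
```

```text
(array([622.6,  58.7,  30.1]), np.float64(0.73), 34) (array([548.4, 192.3,  29.3]), np.float64(0.11), 40)
42 (array([623.3,  55.4,  31.1]), np.float64(0.76), 34) (array([546.7, 193.1,  30.2]), np.float64(0.12), 40)
62 (array([622. ,  62.1,  29.2]), np.float64(0.71), 34) (array([550.1, 191.4,  28.4]), np.float64(0.11), 40)
(array([622.2,  61.2,  29.4]), np.float64(0.42), 16) (array([547.2, 195.7,  29. ]), np.float64(0.24), 18)
```

Request:
pendant --plan '[{"x": -13, "y": 11, "z": 40, "aperture": 85}, {"x": -14, "y": 11, "z": 40, "aperture": 85}, {"z": 40, "aperture": 85}, {"z": 30, "aperture": 85}, {"aperture": 85}]'

```text
t: 3.2
position: [620.8, 61.7, 93.2]
ee_rot: [-0.001, 0.705, 0.71, -0.001]
ft_force: [0.9, -0.4, 1.0]
gripper_width: 85.0
grasp_force: 0.0
```

```bash
python3 -c "
from h import *
save('wrist','w2');print(bot.observe()['position'])"
```

```text
[621.74608651  61.67101385  95.31488077]
```

View pics/w2.png

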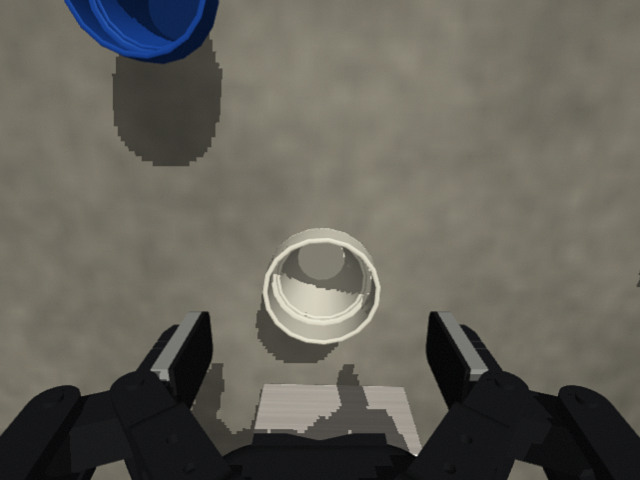

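The view shows the white rim's outer ellipse spanning columns 263–380 and rows 238–344, centred at about (321.5,291). The pads are clear on both sides.

```bash
python3 -c "
from h import *
for p in [(263,291),(380,291),(321,238),(321,344)]: print(atz('w2',*p,52).round(1))
print(bot.observe()['position'])
print(tri(('w2',321.5,290.5),('w1',342.5,237),('top0',344.4,224.5)))"
```

```text
[593.5  58.   52. ]
[651.6  58.5  52. ]
[622.1  86.   52. ]
[622.6  27.7  52. ]
[621.74608651  61.67101385  95.31488077]
(array([622.00226596,  59.55026146,  52.70024738]), [0.8, 0.9, 1.5])
```

Request:
pendant --plan '[{"x": -3.5, "y": 0.8, "z": 24, "aperture": 85}, {"z": 24, "aperture": 85}, {"aperture": 85}, {"aperture": 50}, {"aperture": 50}, {"aperture": 50}, {"aperture": 50}, {"aperture": 50}]' --squeeze 25

```text
t: 4.25
position: [623.9, 57.6, 49.6]
ee_rot: [0.001, 0.705, 0.709, 0.001]
ft_force: [-2.4, 0.8, 8.4]
gripper_width: 58.0
grasp_force: 25.3
```

Request:
pendant --plan '[{"z": -30, "aperture": 50}, {"z": -40, "aperture": 50}, {"z": -30, "aperture": 50}, {"x": 33, "y": -18, "aperture": 50}, {"x": 33, "y": -18, "aperture": 50}, {"x": 33, "y": -19, "aperture": 50}, {"x": 10, "y": -6, "aperture": 50}, {"aperture": 50}, {"aperture": 50}]'

```text
t: 5.38
position: [562.0, 165.3, 147.6]
ee_rot: [0.0, 0.705, 0.709, 0.0]
ft_force: [0.9, -0.8, -0.9]
gripper_width: 57.6
grasp_force: 27.4
```

```bash
python3 -c "
from h import *
save('wrist','w3');o=bot.observe();print(o['position'],o['gripper_width'],o['grasp_force'])"
```

```text
[561.95829664 165.14492525 147.44454624] 57.47911383276423 27.359517384320498
```

View pics/w3.png

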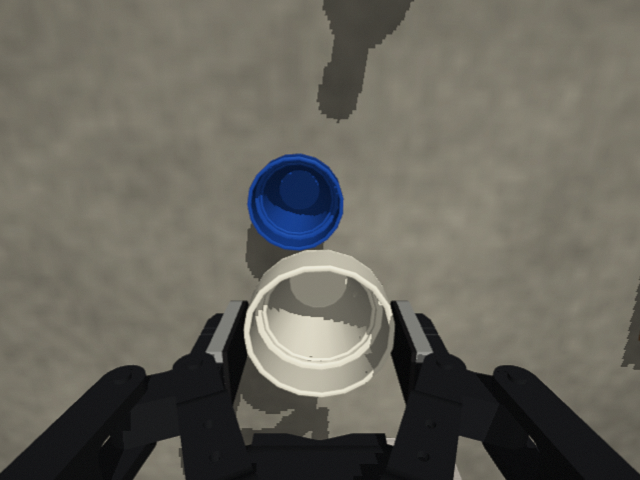

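The view shows the white cup held upright, with its rim spanning columns 245–394 and rows 267–396. The blue rim is unobstructed and centred near (296,201).

```bash
python3 -c "
from h import *
for z in (147,150,153):
  print(z,[atz('w3',*p,z)[:2].round(1) for p in [(245,331),(394,331),(319,267),(319,396)]])
print(rim('w3',(235,140,355,255),'blue'))
print(tri(('w3',295.5,201.5),('w1',252,75)))"
```

```text
147 [array([533.6, 164.4]), array([592. , 164.7]), array([562.5, 191.7]), array([562.8, 133.3])]
150 [array([534.3, 166.3]), array([591.4, 166.5]), array([562.5, 192.9]), array([562.8, 135.9])]
153 [array([534.9, 168.1]), array([590.7, 168.4]), array([562.5, 194.2]), array([562.8, 138.5])]
(array([548.2, 193. ,  29.4]), np.float64(0.34), 42)
(array([548.08197241, 193.22901869,  45.92687631]), [0.1, 0.1])
```

Request:
pendant --plan '[{"x": 14.5, "y": -7, "aperture": 50}, {"x": 14.5, "y": -7, "aperture": 50}, {"z": 25, "aperture": 50}, {"z": 25, "aperture": 50}, {"aperture": 50}, {"aperture": 50}]'

```text
t: 6.18
position: [547.5, 195.4, 98.4]
ee_rot: [0.0, 0.705, 0.709, 0.0]
ft_force: [-0.4, -0.1, -0.7]
gripper_width: 57.7
grasp_force: 27.4
```

```bash
python3 -c "
from h import *
save('wrist','w4');o=bot.observe();print(o['position'],o['ft_force'])"
```

```text
[547.66687939 195.28362136  98.66830712] [-0.79915279  1.48021121 -0.53939011]
```

Request:
pendant --plan '[{"x": -1, "y": 0.5, "z": 10, "aperture": 50}, {"z": 10, "aperture": 50}, {"z": 8, "aperture": 50}, {"aperture": 50}, {"aperture": 50}]'

```text
t: 6.85
position: [547.8, 193.9, 69.3]
ee_rot: [-0.0, 0.705, 0.709, -0.0]
ft_force: [-1.0, -0.5, -1.0]
gripper_width: 57.8
grasp_force: 27.4
```

```bash
python3 -c "
from h import *
save('wrist','w5');save('side','s5');o=bot.observe();print(o['position'],o['ft_force'])
a=cv2.imread('pics/w5.png')[130:430,160:480];b=cv2.resize(cv2.imread('pics/s5.png')[170:280,240:360],None,fx=4,fy=2.73)
cv2.imwrite('pics/c5.png',np.hstack([a,b[:300]]))"
```

```text
[547.80522517 193.89970972  69.47229009] [ 0.03386628 -0.09671039 -0.33004866]
```

View pics/c5.png

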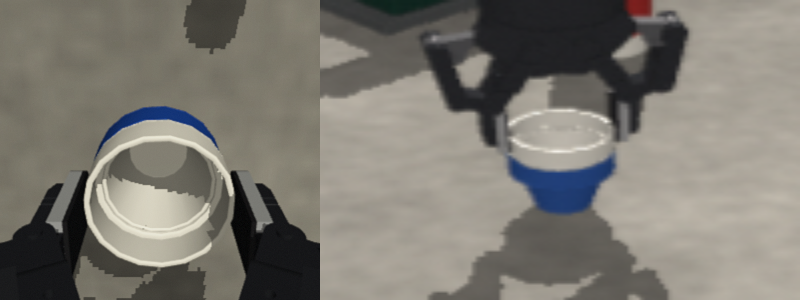

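The white cup is inside the blue one with its collar just above the blue rim, centred, and there is no contact force. Next: seat it and release.

Request:
pendant --plan '[{"z": 1.5, "aperture": 50}, {"aperture": 50}, {"aperture": 85}, {"aperture": 85}, {"aperture": 85}, {"aperture": 85}, {"z": -30, "aperture": 85}, {"z": -40, "aperture": 85}, {"z": -50, "aperture": 85}, {"z": -40, "aperture": 85}, {"aperture": 85}]'

```text
t: 8.32
position: [548.7, 194.2, 231.5]
ee_rot: [0.001, 0.705, 0.709, 0.002]
ft_force: [0.1, 0.8, -0.5]
gripper_width: 85.1
grasp_force: 0.0
```

```bash
python3 -c "
from h import *
save('wrist','w6');save('side','s6');save('top','t6');o=bot.observe();print(o['position'],o['ft_force'])
a=cv2.imread('pics/w6.png')[90:450,140:520];b=cv2.resize(cv2.imread('pics/s6.png')[190:280,255:355],(400,360))
cv2.imwrite('pics/c6.png',np.hstack([a,b]))"
```

```text
[547.47373227 193.75506061 226.60130697] [-0.03915715  0.55558916 -0.67714876]
```

View pics/c6.png

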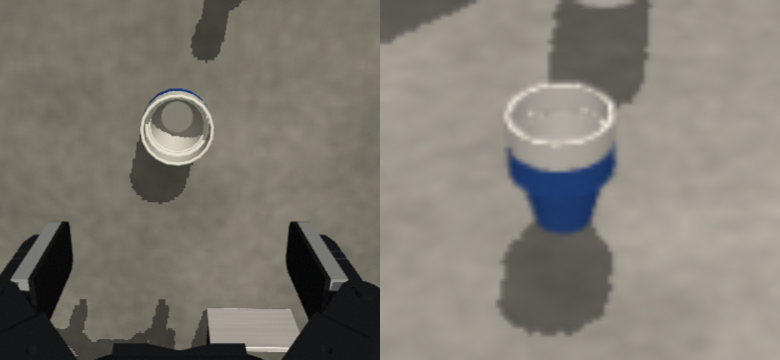

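The white cup sits level and seated in the blue one in both the wrist and side views, and it is released. Now to the head.

Request:
pendant --plan '[{"x": -50, "y": 9, "aperture": 85}, {"x": -50, "y": 9, "aperture": 85}, {"x": -50, "y": 9, "spin": 0.012, "aperture": 85}, {"x": -50, "y": 9, "spin": 0.012, "aperture": 85}, {"x": -50, "y": 9, "z": 20, "aperture": 85}, {"x": -14, "z": 20, "aperture": 85}, {"aperture": 85}, {"aperture": 85}]'

```text
t: 9.48
position: [592.2, -69.1, 188.1]
ee_rot: [-0.0, 0.713, 0.701, 0.0]
ft_force: [0.3, 1.3, -0.5]
gripper_width: 85.1
grasp_force: 0.0
```

```bash
python3 -c "
from h import *
save('wrist','w7');o=bot.observe();print(o['position'],o['ee_rot'])"
```

```text
[592.41332282 -69.00935089 188.51342425] [2.30535032e-04 7.13015391e-01 7.01148277e-01 3.04246508e-04]
```

View pics/w7.png

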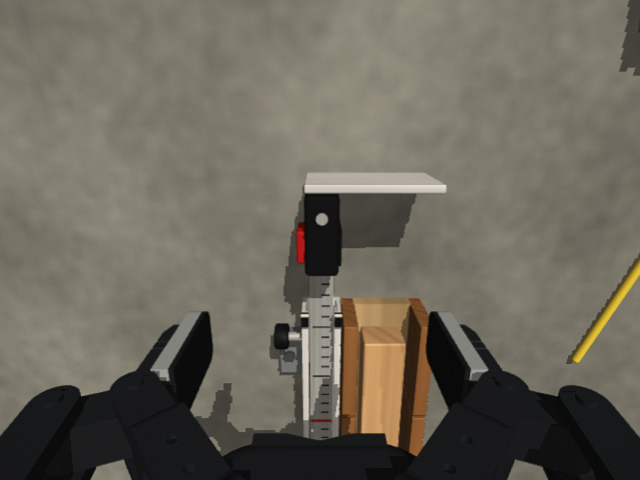

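The wrist view shows the plate's top edge around row 188 and the head's top at columns 305–340, rows 194–275. The red button is at (302,243), the black saddles at the mouth at row ~318, and the red line at (321,421).

```bash
python3 -c "
from h import *
A=lambda n,u,v,z:print(n,atz('w7',u,v,z).round(1))
A('mark',321,421,36)
A('saddle L',305,318,45);A('saddle R',338,318,45)
for p in [(305,196),(340,196),(340,275),(305,275)]:A('head',*p,72)
A('plate L',305,189,62);A('plate R',445,189,62)
A('btn',302,243,53);A('bar near head',321,276,36)
print('mark tri',tri(('w7',321,421),('top0',325+468/3.2,180+174/3.2),('side0',270+184/1.6,210+(578-275)/1.6)))
print(tri(('w7',322,219),('top0',325+212/3.2,180+170/3.2),('side0',270+130/1.6,210+(405-275)/1.6)),'knob')
"
```

```text
mark [ 591.6 -261.6   36. ]
saddle L [ 580.3 -147.1   45. ]
saddle R [ 607.1 -147.6   45. ]
head [584.3 -40.5  72. ]
head [607.3 -40.9  72. ]
head [607.3 -97.4  72. ]
head [582.6 -97.   72. ]
plate L [584.  -37.8  62. ]
plate R [679.2 -39.4  62. ]
btn [580.3 -79.7  53. ]
bar near head [ 593.9 -114.1   36. ]
mark tri (array([ 590.19647187, -260.96897967,   34.81039067]), [1.9, 1.4, 1.0])
(array([593.69118755, -55.33406025,  68.97219131]), [2.3, 1.7, 1.0]) knob
```

Request:
pendant --plan '[{"x": -9, "y": 3, "z": 35, "aperture": 85}, {"z": 40, "aperture": 85}, {"z": 40, "aperture": 60}, {"z": 26, "aperture": 60}, {"aperture": 60}, {"aperture": 60}]' --squeeze 30

```text
t: 10.28
position: [595.9, -78.8, 48.6]
ee_rot: [0.001, 0.713, 0.701, 0.001]
ft_force: [0.2, 0.1, 0.7]
gripper_width: 59.9
grasp_force: 0.0
```

Run:
```python
from h import *
save('wrist','w8');print(bot.observe()['position'],bot.observe()['ft_force'])
w=cv2.imread('pics/w7.png')
print('L',[(r,w[r,c0:c0+8].mean(1).astype(int).tolist()) for c0 in(301,) for r in range(308,330)])
print('R',[(r,w[r,334:344].mean(1).astype(int).tolist()) for r in range(308,330)])
print('bar',[(r,int(w[r,322:325].mean())) for r in range(276,440)])
i=w.astype(int);m=(i[...,2]-i[...,1]>60);ys,xs=np.nonzero(m[405:435,310:335]);print('red',xs.mean()+310,ys.mean()+405,len(xs))
```

```text
[595.97880663 -78.92019814  48.79667098] [-0.96348404 -0.72824026 -0.09824925]
L [(308, [86, 143, 173, 173, 142, 117, 119, 123]), (309, [98, 151, 177, 175, 145, 116, 120, 123]), (310, [105, 158, 180, 176, 144, 118, 123, 125]), (311, [113, 160, 172, 172, 164, 158, 149, 132]), (312, [73, 91, 97, 97, 97, 99, 92, 106]), (313, [52, 52, 52, 52, 51, 51, 56, 95]), (314, [152, 175, 176, 175, 179, 177, 173, 150]), (315, [193, 218, 218, 218, 219, 220, 217, 177]), (316, [172, 191, 191, 190, 190, 190, 189, 155]), (317, [90, 95, 95, 95, 94, 94, 94, 97]), (318, [33, 25, 21, 23, 24, 23, 28, 70]), (319, [30, 16, 15, 15, 15, 16, 21, 68]), (320, [30, 18, 17, 18, 18, 15, 21, 70]), (321, [32, 18, 19, 19, 15, 16, 22, 69]), (322, [36, 19, 18, 16, 19, 15, 23, 70]), (323, [38, 17, 16, 16, 16, 16, 23, 69]), (324, [37, 18, 17, 19, 18, 16, 22, 68]), (325, [36, 20, 16, 16, 17, 15, 21, 68]), (326, [34, 22, 24, 26, 24, 22, 27, 71]), (327, [50, 67, 79, 77, 76, 80, 83, 101]), (3
[... 2442 characters left out ...]
378, 112), (379, 97), (380, 96), (381, 96), (382, 97), (383, 96), (384, 61), (385, 30), (386, 74), (387, 85), (388, 85), (389, 84), (390, 84), (391, 84), (392, 84), (393, 66), (394, 33), (395, 75), (396, 85), (397, 84), (398, 84), (399, 84), (400, 85), (401, 83), (402, 51), (403, 27), (404, 74), (405, 85), (406, 84), (407, 84), (408, 84), (409, 86), (410, 83), (411, 50), (412, 33), (413, 77), (414, 84), (415, 85), (416, 85), (417, 84), (418, 84), (419, 60), (420, 43), (421, 48), (422, 80), (423, 85), (424, 84), (425, 84), (426, 85), (427, 83), (428, 49), (429, 32), (430, 79), (431, 85), (432, 84), (433, 84), (434, 85), (435, 83), (436, 63), (437, 29), (438, 78), (439, 66)]
red 321.0 420.5 38
```

Request:
pendant --plan '[{"aperture": 20}, {"aperture": 20}, {"aperture": 20}, {"aperture": 20}, {"aperture": 20}, {"aperture": 20}, {"aperture": 20}]' --squeeze 40

```text
t: 11.2
position: [594.6, -79.6, 47.8]
ee_rot: [-0.0, 0.714, 0.701, -0.001]
ft_force: [-9.7, -1.6, 9.9]
gripper_width: 25.8
grasp_force: 39.2
```

Request:
pendant --plan '[{"x": 2, "y": -1, "aperture": 20}, {"x": 5, "aperture": 20}, {"x": 5, "aperture": 20}, {"aperture": 20}]'

```text
t: 11.7
position: [594.7, -67.2, 47.8]
ee_rot: [0.001, 0.713, 0.701, 0.0]
ft_force: [1.1, -2.3, 5.8]
gripper_width: 25.6
grasp_force: 42.8
```

Request:
pendant --plan '[{"x": 8, "aperture": 20}, {"x": 10, "aperture": 20}, {"x": 10, "aperture": 20}, {"x": 10, "aperture": 20}, {"x": 10, "aperture": 20}, {"x": 10, "aperture": 20}, {"x": 10, "aperture": 20}, {"x": 10, "aperture": 20}, {"x": 10, "aperture": 20}, {"x": 8, "aperture": 20}, {"aperture": 20}, {"aperture": 20}]'

```text
t: 13.2
position: [596.4, 28.7, 47.8]
ee_rot: [0.001, 0.713, 0.701, 0.0]
ft_force: [0.5, -3.1, 7.6]
gripper_width: 25.9
grasp_force: 42.5
```

Run:
```python
from h import *
save('side','s9');save('top','t9');o=bot.observe();print(o['position'],o['ft_force'],o['gripper_width'])
def crop(f,cx,cy,w,h,W,H): return cv2.resize(cv2.getRectSubPix(cv2.imread(f'pics/{f}.png'),(w,h),(cx,cy)),(W,H),interpolation=cv2.INTER_CUBIC)
# (crop origin = centre-(w-1)/2)
a=crop('side0',375,360,81,121,266,400);b=crop('s9',375,360,81,121,266,400);c=crop('w7',322,345,61,91,268,400)
t=crop('top0',440,236,81,21,400,104);u=crop('t9',440,236,81,21,400,104)
M=np.zeros((510,800,3),np.uint8);M[:400,:266]=a;M[:400,266:532]=b;M[:400,532:]=c;M[403:507,:400]=t;M[403:507,400:]=u
cv2.imwrite('pics/c9.png',M)
```

```text
[596.41942931  28.63843706  47.83353122] [ 0.0713957  -1.75028335  7.25904999] 25.73403163901424
```

View pics/c9.png

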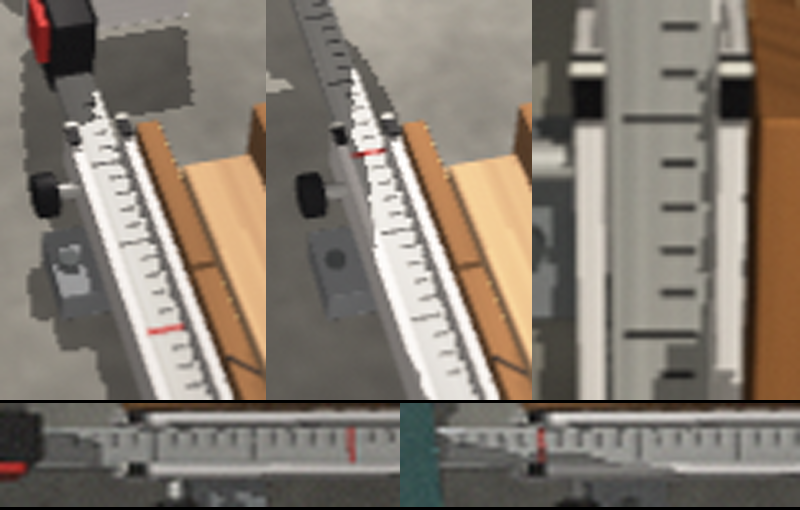

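The montage shows the red line in the side view at crop (370,152), just short of the black saddles at (338,133) and (390,124). In the top view it is at crop x 541, inside the saddle span of 528–545. The remaining distance is small, so I'll compute it from the calibrated pixels.

Run:
```python
from h import *
f='w7';mk=atz(f,321,420.5,36)[1]
print('tick 110 check',atz(f,321,316.3,36)[1]-mk,'tick50',atz(f,321,375.7,36)[1]-mk)
for r,z in [(312,45),(314,47),(315.2,47),(315.2,48),(326.5,47)]: print(r,z,round(atz(f,321,r,z)[1]-mk,1))
for n in('side0','s9','top0','t9'):
    i=cv2.imread(f'pics/{n}.png').astype(int);d=i[...,2]-np.maximum(i[...,1],i[...,0]);b=(335,320,420,420) if n[0]=='s' else(425,225,490,250)
    x0,y0,x1,y1=b;p=d[y0:y1,x0:x1];p=np.where((p>50)&(i[y0:y1,x0:x1,2]-i[y0:y1,x0:x1,0]>60)&(i[y0:y1,x0:x1,1]-i[y0:y1,x0:x1,0]<15),p,0)
    ys,xs=np.nonzero(p);w=p[ys,xs];u,v=(xs*w).sum()/w.sum()+x0,(ys*w).sum()/w.sum()+y0;print(n,len(xs),u,v,atz(n,u,v,36).round(1))
# saddle profiles (grey) in t9 / top0 along columns, both lips
for n in('top0','t9'):
    g=cv2.imread(f'pics/{n}.png').mean(2).astype(int)
    for r in range(226,249): print(n,r,g[r,420:436].tolist())  if n=='top0' else None
# predict saddle px in top0/side0 for y of mouth
for z in(45,47):
    P=[(x,atz(f,u,315.2 if z==47 else 312,z)[1],z) for x,u in((580.5,305),(607,338))]
    print(z,[proj(n,p).round(1).tolist() for n in('top0','side0') for p in P])
```

```text
tick 110 check 110.04362091813192 tick50 50.16560376804745
312 45 119.2
314 47 118.5
315.2 47 117.4
315.2 48 118.0
326.5 47 107.0
side0 20 385.04977628635345 399.15715883668906 [ 589.1 -262.    36. ]
s9 14 366.3671209540034 345.5868824531516 [ 592.1 -155.3   36. ]
top0 6 471.0 234.16494845360825 [ 590.  -258.7   36. ]
t9 3 428.0 232.95852534562212 [ 596.  -150.8   36. ]
top0 226 [104, 103, 106, 102, 82, 61, 68, 68, 73, 67, 70, 69, 69, 68, 63, 67]
top0 227 [107, 101, 107, 122, 123, 81, 45, 45, 40, 38, 43, 49, 50, 50, 52, 56]
top0 228 [105, 107, 113, 117, 125, 98, 32, 39, 49, 91, 146, 192, 185, 191, 188, 189]
top0 229 [105, 107, 121, 128, 120, 137, 32, 34, 49, 84, 142, 181, 183, 171, 152, 150]
top0 230 [107, 103, 106, 88, 73, 86, 89, 91, 105, 84, 97, 125, 125, 115, 85, 62]
top0 231 [141, 139, 139, 145, 139, 141, 142, 130, 89, 87, 85, 74, 93, 119, 142, 128]
top0 232 [133, 130, 115, 95, 133, 133, 119, 98, 139, 135, 119, 99, 135, 137, 120, 95]
top0 233 [138, 135, 119, 99, 135, 137, 123, 98, 132, 135, 120, 98, 133, 137, 120, 93]
top0 234 [101, 132, 118, 95, 132, 133, 127, 114, 132, 132, 11
[... 579 characters left out ...]
, 81, 83, 73, 85, 90, 67, 65, 66, 94]
top0 242 [67, 65, 67, 65, 69, 71, 73, 71, 74, 71, 72, 69, 71, 69, 134, 193]
top0 243 [69, 69, 64, 69, 69, 70, 69, 70, 67, 70, 72, 71, 69, 75, 131, 180]
top0 244 [68, 70, 70, 67, 69, 66, 74, 67, 70, 71, 75, 68, 69, 76, 131, 178]
top0 245 [67, 71, 70, 71, 70, 67, 70, 68, 75, 70, 75, 72, 66, 61, 68, 93]
top0 246 [70, 69, 72, 69, 71, 72, 70, 70, 73, 69, 64, 52, 29, 46, 51, 42]
top0 247 [70, 68, 69, 69, 71, 71, 64, 69, 69, 72, 80, 79, 32, 45, 48, 51]
top0 248 [68, 70, 64, 70, 68, 67, 66, 88, 114, 113, 107, 77, 31, 46, 54, 50]
45 [[425.4, 238.6], [425.0, 228.2], [357.6, 337.1], [372.8, 334.6]]
47 [[426.3, 238.5], [425.9, 228.0], [357.9, 337.1], [373.2, 334.6]]
```

Request:
pendant --plan '[{"x": 5, "aperture": 20}, {"x": 4.9, "aperture": 20}, {"aperture": 20}, {"aperture": 20}, {"aperture": 20}, {"aperture": 20}]'

```text
t: 14.05
position: [596.6, 38.5, 47.8]
ee_rot: [0.001, 0.713, 0.701, 0.0]
ft_force: [-0.0, -3.2, 6.0]
gripper_width: 26.1
grasp_force: 42.5
```

Run:
```python
from h import *
save('side','s10');save('top','t10');o=bot.observe();print(o['position'],o['ft_force'],o['gripper_width'],o['grasp_force'])
for n in('side0','s9','s10','top0','t9','t10'):
    i=cv2.imread(f'pics/{n}.png').astype(float);x0,y0,x1,y1=(345,325,400,410) if n[0]=='s' else(418,230,476,238)
    p=i[y0:y1,x0:x1];w=np.clip(p[...,2]-p[...,1]-25,0,None)*(abs(p[...,1]-p[...,0])<25)
    Y,X=np.mgrid[y0:y1,x0:x1];u,v=(X*w).sum()/w.sum(),(Y*w).sum()/w.sum();print(n,int(w.sum()),u.round(1),v.round(1),atz(n,u,v,36).round(1))
print(rim('t10',(270,230,315,280),'white',70),rim('s10',(280,195,325,260),'white',70))
```

```text
[596.58214224  38.48834892  47.80054085] [ 0.61151706 -3.47319332  6.96026866] 25.90159505908346 42.50864267349243
side0 1467 385.2 398.0 [ 589.9 -260.1   36. ]
s9 1019 367.9 347.5 [ 593.3 -159.8   36. ]
s10 1104 366.4 342.9 [ 593.9 -149.7   36. ]
top0 358 470.8 233.9 [ 590.8 -258.1   36. ]
t9 239 428.1 233.5 [ 594.7 -150.9   36. ]
t10 329 424.2 233.6 [ 594.6 -141.2   36. ]
(array([548.4, 196.9,  29.8]), np.float64(0.36), 17) (array([497.4, 176.9, 117.1]), np.float64(10.27), 7)
```

The red line and the pointers agree to within about 1 mm in the top view, and the TCP travel of 118 mm fits the notch arithmetic (32 + 118 = 150). I'm still holding with the button in, so I'll hand it in.

```bash
python3 -c "
from cell import bot, vision
print(bot.close_job())"
```

```text
the job is handed in; nothing more can be done
None
```

I've handed in the job: the white cup is seated upright in the blue one, and the arm is drawn out with the red line within about 1 mm of the pointers by my measurement. The gripper is still holding it there with the button squeezed in. The hand-in gave back no verdict.

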